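# Set up the boom inspection scope over a microtube and focus it five clicks down

### The job

Lay the pink microtube on its side at the centre of the white stage disc of the scope stand, then slide the scope's boom out over it until its sprung brass button pops up through the next hole. Then wind the focus knob anticlockwise (seen from above) back to its stop and from there turn it clockwise exactly five clicks, never running on to a sixth. Leave the clear tube and the blue tube rack where they are.

Things in the scene. Friction and masses are not known exactly. Their poses are not given: they have to be found in the camera images.
- pink_tube: the pink 1.5 ml microtube lying on its side on the bench, 12 wide x 41 long x 15 mm high; the origin is the middle of its underside, its y axis runs along the tube (cap at one end), z up. Grasp it across its x axis at mid-length. It weighs about 12 g.
- pink_tube_middle (a point): the middle of the pink tube's bulk: 7.5 mm above its origin as it lies at the start, moves with it; this point belongs over the stage centre
- clear_tube: a clear microtube of the same size and origin, also lying on the bench; not to be disturbed
- rack: blue microtube rack, 62 x 128 x 44 mm, origin in the middle of its underside, standing at the left; not to be disturbed
- stage_centre (a point): centre of the white stage disc (92 mm across, top 18 mm above the bench, fine grey 30 mm ring round the centre) in the grey base plate (440 x 132 mm, top 16 mm above the bench) of the fixed scope stand. Axes of the stand: +x points from the disc along the base to the post, z up; the boom slides out along -x, the scope axis staying over y = 0.
- boom_grip (a point): on the axis of the boom's bare inner tube (steel, 25 mm square, level, axis 150 mm above the bench), 52 mm behind (+x of) the scope's upright axis; moves with the boom; axes as the stand's. 57 mm of tube or more is bare between the focus housing (46 mm cube round the scope axis) and the fixed outer tube. Grip here from above across y, fingertips about 10 mm below the axis, to slide it.
- boom (a joint): how far the boom is slid out, in m: 0 fully stowed, 0.140 where the button meets the working hole (1 mm of play) and the scope axis stands over the stage centre. Starts 12 to 30 mm out. Sliding takes 3 to 5 N; at the hole the button locks it and pulling on meets a hard stop.
- button_top (a point): top of the brass snap button (8 mm thick, domed) when popped out; moves with the boom, 183 mm behind boom_grip
- snap_button (a joint): the sprung button in m: 0 = popped out through a hole of the outer tube (5 mm proud of it), 0.008 = held down inside the tube. The working hole lies in the top of the outer tube, 15 mm from its front end.
- knob_grip (a point): on the upright axis of the focus knob, half-way up. The knob is a fluted aluminium cylinder 36 mm across and 26 mm high on top of the focus housing (knob top 201.5 mm, housing top 174.5 mm above the bench), with a white pointer line; it moves with the boom and turns freely about its upright axis.
- focus_knob (a joint): angle of the focus knob in rad, growing clockwise seen from above: 0 in the first rest at the stop (hard stop just below 0), then a click every 0.4189 rad (15 a turn); pointer at 0 on the red tick, facing the stand's -x. A ball detent holds each click with about 0.12 N m; the scope barrel sinks 1 mm a click. Starts 1 to 3 clicks from the stop.

How it is judged:
On the way, in this order (a step that is already met when the one before it is completed fails the run):
1. the pink tube lies released on the stage disc, its middle within 12 mm of the centre (horizontal distance between pink_tube_middle and stage_centre below 0.012 m and z of pink_tube_middle in the frame of stage_centre below 0.012 m and angle between pink_tube's own y axis and vertical between 1.2 and 1.94 rad and contact force between the fingers and pink_tube below 0.05 N), for 0.2 s.
2. the boom is slid out and its button has popped up through the working hole (value of joint boom between 0.1365 and 0.1435 m and value of joint snap_button below 0.002 m), for 0.2 s.
3. the focus knob is wound back to its stop (value of joint focus_knob below 0.12 rad), for 0.1 s.
4. the knob stands in the fifth click from the stop (value of joint focus_knob between 1.96 and 2.23 rad), for 0.2 s.
At the end, for the whole second after the job is handed in: The knob stands in the fifth click from its stop (2.094 rad within 0.13), the boom is latched in the working hole (140 mm within 3.5 mm, button within 2 mm of fully out), and the pink tube lies level and at rest, any side up, on the disc, its middle within 12 mm of the centre (all of step 2 and all of step 4 and linear speed of pink_tube below 0.02 m/s and horizontal distance between pink_tube_middle and stage_centre below 0.012 m and z of pink_tube_middle in the frame of stage_centre below 0.012 m and angle between pink_tube's own y axis and vertical between 1.2 and 1.94 rad); the robot touches nothing.
It fails at once if the focus knob is run on to a sixth click (value of joint focus_knob above 2.4 rad).
It fails at once if the clear tube is moved more than 20 mm (distance of clear_tube from where it was at the start of the episode above 0.02 m).
It fails at once if the tube rack is moved more than 20 mm (distance of rack from where it was at the start of the episode above 0.02 m).
It also fails if it takes over 64 s, if anything falls off the work surface, if the arm or the gripper's body presses on something with over 40 N, if the wrist force passes 120 N, or if a joint passes its speed limit or range.

### The arm

A 6-joint arm with a two-finger parallel gripper is mounted at the origin on a cart in front of the work surface, level with it; the furniture and walls round the work are solid. World frame = base frame: x ahead of the robot, y to its left, z up, the work surface at z = 0. Lengths are in m, angles in rad, forces in N, time in s.
With the tool pointing down it reaches from about 0.225 to 0.875 m from the base axis. Payload 3.4 kg.
Tool frame: the origin (TCP) lies on the centre line of the jaws, within the pads' length; the fingertips stand 22 mm ahead of it and the grasp point (between the pads) lies 3 mm ahead of it; z points along the fingers, y is the line along which they close (so a half turn about z gives the same grasp; the last joint's range is limited). The gripper opens to 85 mm and grips with 20 to 120 N. Pads are 22 mm wide; open, the fingers measure 114 mm over their backs; the gripper's body (76 mm by 85 mm) begins 54 mm behind the grasp point. The pads swing forward as they close: fully open they stand 13 mm farther back than shut.
Start: joints at [1.148, 0.276, 1.505, -0, 1.361, -0.121], TCP at [0.171, 0.549, 0.253] pointing down, gripper open.
Joint ranges: [-2.89, 2.89], [-0.75, 2.08], [0.22, 2.7], [-1.18, 4.32], [0.11, 2.71], [-2.7, 2.7]. Speed limits (rad/s): [2.57, 2.57, 3.14, 3.14, 3.14, 3.14].

### API

Orientations are given as a unit quaternion [w, x, y, z].
In Python, from rig import manip gives the robot as it stands.
- The arm moves only by the shell command python3 steer.py [OPENING] [FORCE], which reads ROWS from standard input. ROWS is a JSON object whose key "ticks" holds a list of rows, 1 to 5 of them, each of 4 numbers: dx, dy, dz in m, then a turn about the tool's z in rad; each row shifts and turns the commanded pose from where the row before left it, along the tool's axes as they then stand; what a row does not reach is not made up. A row lasts 1/12 s, in which the tool goes at most 0.0417 m and 0.125 rad, less where a joint would pass 70% of its speed; a pose out of reach is approached as far as the arm can. OPENING is the finger opening in m, set as the command begins (- or left out keeps the last). The fingers move at their own pace and stop on an object; FORCE is the grip in N (left out, the last holds). Time passes only in rows, so rows that do not move let the fingers close. It prints the time, the measured TCP pose, the force, the opening and the grip force at its end. Input that does not fit is refused with a message, and nothing moves.
- manip.get_state(): the state, without advancing time (a new reading comes with each control period).
- manip.get_image(name): name is "scene" or "side" or "wrist"; returns a dict with "img" (400x640x3 uint8, red, green, blue), "camera_matrix" (3x3 intrinsics, pixels), "T" (4x4, takes a point from camera to world coordinates); the wrist camera has in their place "hand_eye" (4x4, takes a point from camera to tool coordinates, whose origin is the TCP and whose axes are the flange's). Camera axes: x right, y down, z forward; pixel columns grow to the right and rows downward; lengths in m; the calibration is good to about 2 mm. A picture is of the moment at which its call begins: read the wrist's pose just before it. There is no depth.
- manip.sign_off(): hands the job in; it is judged then, once.
The state is a dict: "clock": time; "qpos": joint angles; "qd": joint speeds; "effort": joint torques, N m; "position": TCP position; "ee_rot": TCP orientation; "contact_force": force on the tool from outside, world axes, zero at the start; "moment": the same for the moment, N m; "width": finger opening in m; "gripper_force": force on a finger pad.
Only numpy, scipy, OpenCV 4.12 (cv2) and the standard library are available. Lean on these libraries where they do the work, as an engineer would, in place of code of your own. Each camera call takes 0.05 s, during which the arm holds its last target. There are 200 camera calls.

## Working session

There is one attempt and no reset: what is moved stays moved. The work goes in short steps, Python scripts to look and compute and a shell command to move; the robot and the scene stay as the last step left them, time stands still between calls to the robot, and variables do not carry over. Pictures are saved under pics/ and viewed, at most 10 in all, crops included, and the job is handed in when it is done.

```bash
ls; mkdir -p pics; cat > h.py <<'E'
from rig import manip
import numpy as np, cv2
def grab(n,save=None):
    s=manip.get_state(); d=manip.get_image(n); im=cv2.cvtColor(d["img"],cv2.COLOR_RGB2BGR)
    if n=="wrist":
        from scipy.spatial.transform import Rotation as R
        q=s["ee_rot"]; T=np.eye(4); T[:3,:3]=R.from_quat([q[1],q[2],q[3],q[0]]).as_matrix(); T[:3,3]=s["position"]
        T=T@np.array(d["hand_eye"])
    else: T=np.array(d["T"])
    if save: cv2.imwrite("pics/"+save+".png",im)
    return im,np.array(d["camera_matrix"]),T
def cast(K,T,uv,z):
    r=T[:3,:3]@np.linalg.solve(K,[uv[0],uv[1],1.]); o=T[:3,3]; return o+r*(z-o[2])/r[2]
def proj(K,T,p):
    c=np.linalg.inv(T)@np.append(p,1); u=K@c[:3]; return u[:2]/u[2]
E
python3 - <<'E'
from h import *
ims=[]
for n in("scene","side","wrist"):
    im,K,T=grab(n,n+"0"); print(n,K.tolist(),T.round(3).tolist())
print(manip.get_state())
E
```

```text
pics
rig.py
steer.py
scene [[372.2491067437029, 0.0, 320.4990394910973], [0.0, 372.2491067437029, 194.83615650362003], [0.0, 0.0, 1.0]] [[0.632, -0.346, 0.693, -0.143], [-0.775, -0.286, 0.564, -0.471], [0.003, -0.894, -0.449, 0.568], [0.0, 0.0, 0.0, 1.0]]
side [[410.0159881620545, 0.0, 319.952739408098], [0.0, 410.0159881620545, 192.86444716418646], [0.0, 0.0, 1.0]] [[-0.967, -0.12, 0.223, 0.334], [-0.253, 0.441, -0.861, 0.95], [0.004, -0.889, -0.457, 0.594], [0.0, 0.0, 0.0, 1.0]]
wrist [[334.3663139935338, 0.0, 315.4763137144319], [0.0, 334.3663139935338, 197.10267391818434], [0.0, 0.0, 1.0]] [[0.297, 0.908, 0.294, 0.095], [0.955, -0.282, -0.093, 0.572], [-0.001, 0.308, -0.951, 0.373], [0.0, 0.0, 0.0, 1.0]]
{'clock': 0.15, 'qpos': array([ 1.14800277e+00,  2.76467804e-01,  1.50581842e+00,  3.59234218e-05,
        1.36068524e+00, -1.21023840e-01]), 'qd': array([-0.00038482, -0.00014227, -0.00168441,  0.00036952,  0.00016403,
        0.00123751]), 'effort': array([ 1.28907068e-04, -4.17144084e+01, -2.46033025e+01, -2.80675204e-04,
        7.68735859e-03, -2.44267778e-05]), 'position': array([0.17076059, 0.5486991 , 0.25263761]), 'ee_rot': array([-2.02073167e-04,  1.50316675e-01,  9.88637659e-01, -6.59360958e-04]), 'contact_force': array([-0.31915422, -0.33490044,  0.13539868]), 'moment': array([ 0.04224188, -0.0233628 , -0.01041411]), 'gripper_force': 0.0, 'width': 0.08512974208635904}
```

View pics/scene0.png

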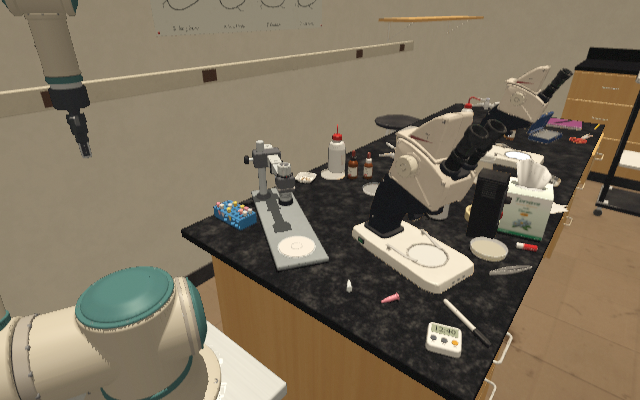

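View pics/side0.png

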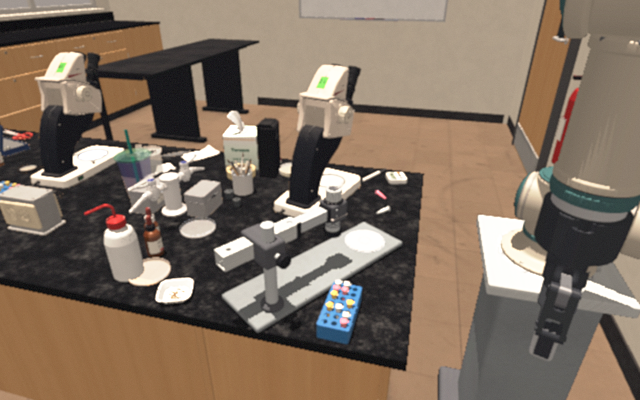

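The scene view shows the pink tube at about (390,298), the clear tube at (349,286), the disc at (297,246) and the post at (262,180). In the side view the pink tube is at (381,195) and the disc at (365,240). Next I measure these.

```bash
cat > m1.py <<'E'
from h import *
def big(mask,roi):
    m=np.zeros_like(mask); x0,y0,x1,y1=roi; m[y0:y1,x0:x1]=mask[y0:y1,x0:x1]
    n,l,s,c=cv2.connectedComponentsWithStats(m); i=1+np.argmax(s[1:,4]); return (l==i).astype(np.uint8),s[i],c[i]
for n,pr,dr,cr in(("scene",(370,285,410,312),(268,228,325,262),(340,274,360,296)),("side",(370,185,392,202),(335,220,395,258),(375,203,393,216))):
    im,K,T=grab(n)
    hsv=cv2.cvtColor(im,cv2.COLOR_BGR2HSV)
    pink=(((hsv[...,0]>160)|(hsv[...,0]<8))&(hsv[...,1]>60)&(hsv[...,2]>100)).astype(np.uint8)
    m,s,c=big(pink,pr); ys,xs=np.nonzero(m)
    P=np.array([cast(K,T,(x,y),.006)[:2] for x,y in zip(xs,ys)])
    r=cv2.minAreaRect((P*1000).astype(np.float32)); print(n,"pink",s,c,cast(K,T,c,.0065),r)
    w=((hsv[...,1]<60)&(hsv[...,2]>175)).astype(np.uint8)
    m,s,c=big(w,dr); cn=max(cv2.findContours(m,cv2.RETR_EXTERNAL,cv2.CHAIN_APPROX_NONE)[0],key=len)
    W=np.array([cast(K,T,p[0],.018)[:2] for p in cn]);e=cv2.fitEllipse((W*1000).astype(np.float32)); print("disc",s,e)
    m,s,c=big(w,cr); print("clear",s,c,cast(K,T,c,.0065))
    x0,y0,x1,y1=(200,130,420,320) if n=="scene" else (200,170,420,350)
    cv2.imwrite(f"pics/{n}z.png",cv2.resize(im[y0:y1,x0:x1],None,fx=3.3,fy=3.1,interpolation=cv2.INTER_CUBIC))
E
python3 m1.py
```

```text
scene pink [381 292  19  11  97] [390.59793814 297.78350515] [ 0.43554283 -0.19656858  0.0065    ] ((433.7601623535156, -197.81954956054688), (18.781307220458984, 48.89658737182617), 72.25614929199219)
disc [ 268  228   57   34 1519] ((444.3964538574219, 94.2564468383789), (140.62948608398438, 175.4972381591797), 164.14230346679688)
clear [347 280   4   8  26] [348.53846154 283.88461538] [ 0.41476705 -0.09961735  0.0065    ]
side pink [375 189  12  11  57] [380.33333333 194.26315789] [ 0.43741513 -0.19657013  0.0065    ] ((439.9668273925781, -198.12713623046875), (20.988174438476562, 69.4923324584961), 32.651336669921875)
disc [ 335  222   60   36 1512] ((444.062744140625, 89.78306579589844), (133.5637969970703, 159.4801025390625), 152.13555908203125)
clear [377 206  13   7  45] [383.46666667 209.24444444] [ 0.41657686 -0.10402782  0.0065    ]
```

View pics/scenez.png

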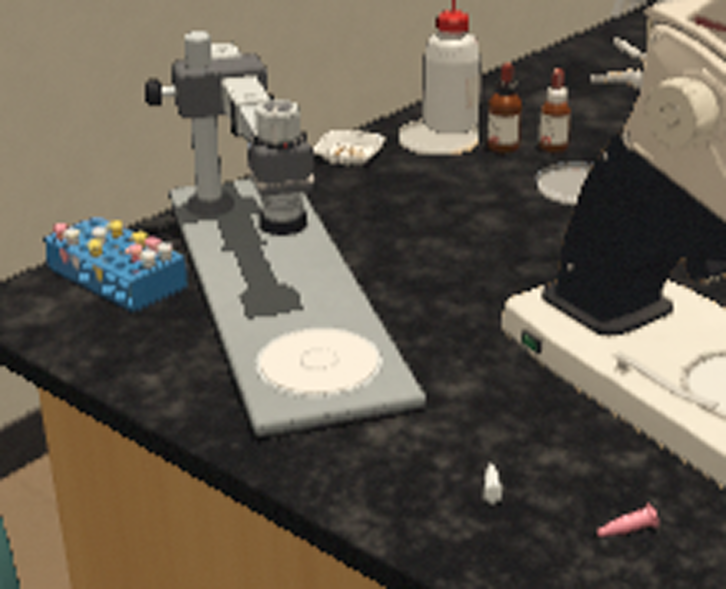

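View pics/sidez.png

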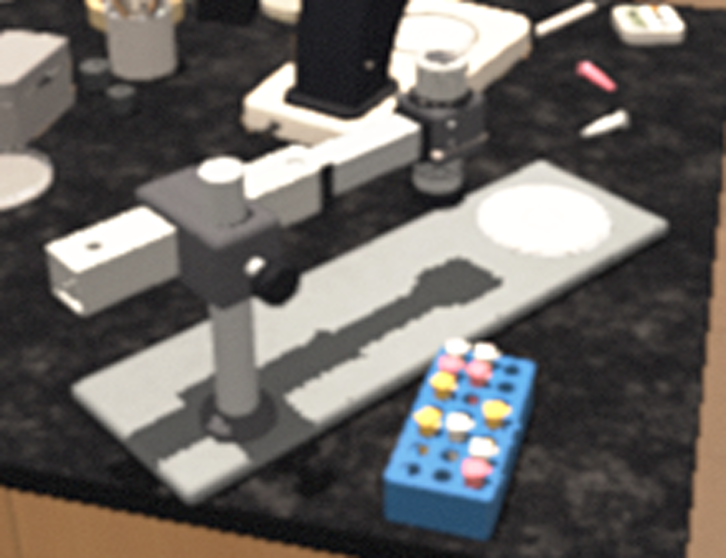

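```bash
python3 - <<'E'
from h import *
C={"scene":[(328.8,259.7),(278.2,270.3),(252,191.3)],"side":[(402.1,241.9),(363.9,221.6),(222.7,295.8),(258.5,331.3)]}
D={"scene":(296.7,246.1),"side":(364.8,240.3)}
for n in C:
    im,K,T=grab(n)
    print(n,[cast(K,T,c,.016)[:2].round(3).tolist() for c in C[n]],cast(K,T,D[n],.018)[:2])
    x0,y0,x1,y1=(270,230,325,262) if n=="scene" else (335,222,395,258)
    mn=im.min(2); 
    for th in(205,215,225,235):
        m=np.zeros(mn.shape,np.uint8); m[y0:y1,x0:x1]=mn[y0:y1,x0:x1]>th
        cn=max(cv2.findContours(m,cv2.RETR_EXTERNAL,cv2.CHAIN_APPROX_NONE)[0],key=len)
        W=np.array([cast(K,T,p[0],.018)[:2]*1000 for p in cn],np.float32)
        print(th,cv2.fitEllipse(W) if len(W)>5 else 0)
    # gripper-related: scope knob top 
E
```

```text
scene [[0.448, -0.016], [0.34, 0.05], [0.583, 0.418]] [0.43870418 0.08184525]
205 ((440.42724609375, 85.07868194580078), (86.19522094726562, 92.77799224853516), 40.04253005981445)
215 ((439.763916015625, 84.23649597167969), (81.6496810913086, 88.11760711669922), 41.93400573730469)Traceback (most recent call last):
  File "<stdin>", line 11, in <module>
ValueError: max() iterable argument is empty
```

The disc fits at (0.439, 0.083), plate length 441 mm (440 expected), stand yaw about 56.6°, pink tube near (0.436, -0.197). I'll move over to hover there.

```bash
echo '{"ticks":[[-0.024, -0.0325, 0, 0], [-0.024, -0.0325, 0, 0], [-0.024, -0.0325, 0, 0], [-0.024, -0.0325, 0, 0], [-0.024, -0.0325, 0, 0]]}' | python3 steer.py 0.05 20
echo '{"ticks":[[-0.024, -0.0325, 0, 0], [-0.024, -0.0325, 0, 0], [-0.024, -0.0325, 0, 0], [-0.024, -0.0325, 0, 0], [-0.024, -0.0325, 0, 0]]}' | python3 steer.py
echo '{"ticks":[[-0.024, -0.0325, 0, 0], [-0.024, -0.0325, 0, 0], [-0.024, -0.0325, 0, 0], [-0.024, -0.0325, 0, 0], [-0.024, -0.0325, 0, 0]]}' | python3 steer.py
echo '{"ticks":[[-0.024, -0.0325, 0, 0], [-0.024, -0.0325, 0, 0], [-0.024, -0.0325, 0, 0], [-0.024, -0.0325, 0, 0], [0, 0, 0.03, 0]]}' | python3 steer.py
cat > m2.py <<'E'
from h import *
im,K,T=grab("wrist","w1")
hsv=cv2.cvtColor(im,cv2.COLOR_BGR2HSV)
m=(((hsv[...,0]>160)|(hsv[...,0]<8))&(hsv[...,1]>60)&(hsv[...,2]>100)).astype(np.uint8)
n,l,s,c=cv2.connectedComponentsWithStats(m); i=1+np.argmax(s[1:,4]); print(s[i],c[i])
ys,xs=np.nonzero(l==i)
P=np.array([cast(K,T,(x,y),.007)[:2]*1000 for x,y in zip(xs,ys)],np.float32); r=cv2.minAreaRect(P); print(r)
b=cv2.boxPoints(r); print(b.round(1).tolist())
st=manip.get_state(); q=st["ee_rot"];print(st["position"],st["qpos"].round(3),q.round(4))
E
python3 m2.py
```

```text
clock: 0.72
position: [0.2373, 0.3565, 0.2532]
ee_rot: [0.0, 0.15, 0.989, 0.0]
contact_force: [0.7, -0.5, 0.6]
width: 0.0498
gripper_force: 0.0
clock: 1.13
position: [0.3034, 0.1657, 0.2536]
ee_rot: [0.001, 0.15, 0.989, 0.0]
contact_force: [1.8, -0.0, 0.0]
width: 0.0498
gripper_force: 0.0
clock: 1.55
position: [0.3698, -0.0255, 0.2536]
ee_rot: [0.001, 0.151, 0.989, 0.0]
contact_force: [0.9, 0.3, 0.0]
width: 0.0501
gripper_force: 0.0
clock: 1.97
position: [0.4295, -0.1857, 0.2278]
ee_rot: [0.008, 0.153, 0.988, -0.005]
contact_force: [0.8, -1.3, 0.7]
width: 0.0498
gripper_force: 0.0
[300 153  18  39 330] [309.68181818 173.87575758]
((434.1987609863281, -194.36363220214844), (11.791449546813965, 41.67427062988281), 54.57038116455078)
[[413.79998779296875, -187.10000610351562], [447.79998779296875, -211.1999969482422], [454.6000061035156, -201.60000610351562], [420.6000061035156, -177.5]]
[ 0.42293687 -0.17932296  0.21930021] [-5.520e-01  1.260e-01  1.791e+00 -1.000e-03  1.227e+00 -1.816e+00] [-1.300e-03  1.526e-01  9.883e-01  1.000e-04]
```

View pics/w1.png

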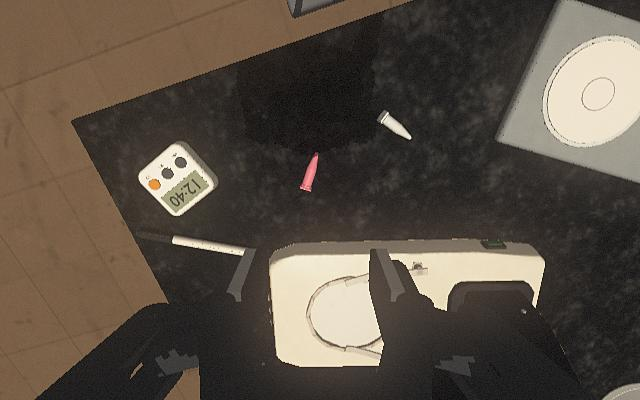

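The rectangle on the pink tube (11.8 x 41.7 mm) matches its size. I'll measure again with the arm settled, refine the disc from this view, and check clearance to the microscope base.

```bash
cat >> m2.py <<'E'
g=im.min(2); mm=np.zeros_like(g); mm[20:170,530:640]=g[20:170,530:640]>200
cn=max(cv2.findContours(mm,cv2.RETR_EXTERNAL,cv2.CHAIN_APPROX_NONE)[0],key=len)
cn=cn[cn[:,0,0]<637]
print("disc",cv2.fitEllipse(np.array([cast(K,T,p[0],.018)[:2]*1000 for p in cn],np.float32)), "ring",cast(K,T,(598,94),.018))
for z in(0,.04): print("base",[cast(K,T,p,z).round(3)[:2].tolist() for p in((275,247),(390,245),(540,243))])
E
python3 m2.py
```

```text
[294 165  19  41 345] [304.19710145 187.33623188]
((433.1168212890625, -195.2168731689453), (12.472803115844727, 43.2598762512207), 58.6395378112793)
[[411.3999938964844, -189.3000030517578], [448.29998779296875, -211.8000030517578], [454.79998779296875, -201.10000610351562], [417.8999938964844, -178.60000610351562]]
[ 0.42099063 -0.17669097  0.22003829] [-0.55   0.124  1.791  0.     1.234 -1.816] [-0.0035  0.1519  0.9884  0.0015]
disc ((441.87872314453125, 84.90078735351562), (91.75471496582031, 94.04276275634766), 177.27383422851562) ring [0.42964417 0.09106578 0.018     ]
base [[0.494, -0.25], [0.531, -0.126], [0.579, 0.034]]
base [[0.477, -0.238], [0.509, -0.129], [0.552, 0.012]]
```

```bash
echo '{"ticks":[[-0.017, -0.014, 0.03, 0.12], [0, 0, 0.035, 0.12], [0, 0, 0.035, 0.03], [0, 0, 0, 0], [0, 0, 0, 0]]}' | python3 steer.py; echo '{"ticks":[[0, 0, 0, 0], [0, 0, 0, 0]]}' | python3 steer.py; python3 m2.py | head -4; cp pics/w1.png pics/w2.png
```

```text
clock: 2.48
position: [0.4339, -0.1933, 0.123]
ee_rot: [-0.002, 0.281, 0.96, 0.001]
contact_force: [-0.0, 0.3, 1.3]
width: 0.0504
gripper_force: 0.0
clock: 2.65
position: [0.4365, -0.1951, 0.1259]
ee_rot: [0.002, 0.281, 0.96, -0.001]
contact_force: [0.1, -0.7, 0.1]
width: 0.05
gripper_force: 0.0
[305 168  17  55 627] [314.48165869 198.57735247]
((433.5152587890625, -195.74993896484375), (12.30923080444336, 42.637718200683594), 57.61357879638672)
[[412.20001220703125, -189.5], [448.20001220703125, -212.39999389648438], [454.79998779296875, -202.0], [418.79998779296875, -179.10000610351562]]
[ 0.43637144 -0.19510942  0.12574494] [-0.566  0.242  1.905  0.     0.99  -1.566] [ 2.400e-03  2.815e-01  9.596e-01 -6.000e-04]Traceback (most recent call last):
  File "m2.py", line 13, in <module>
    print("disc",cv2.fitEllipse(np.array([cast(K,T,p[0],.018)[:2]*1000 for p in cn],np.float32)), "ring",cast(K,T,(598,94),.018))
                 ~~~~~~~~~~~~~~^^^^^^^^^^^^^^^^^^^^^^^^^^^^^^^^^^^^^^^^^^^^^^^^^^^^^^^^^^^^^^^^^
cv2.error: OpenCV(4.12.0) /io/opencv/modules/imgproc/src/shapedescr.cpp:356: error: (-215:Assertion failed) n >= 0 && (depth == CV_32F || depth == CV_32S) in function 'fitEllipseNoDirect'
```

View pics/w2.png

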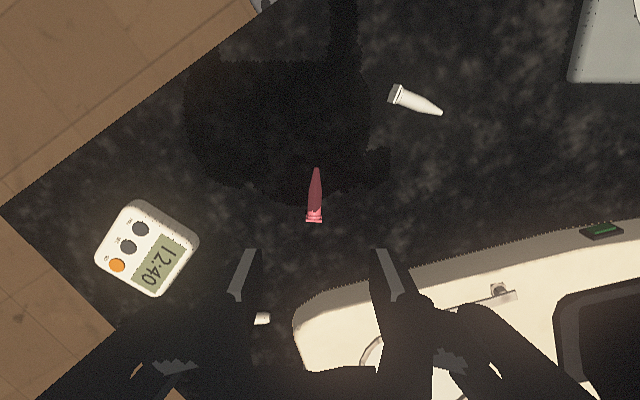

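```bash
echo '{"ticks":[[0.002, -0.0025, 0.04, 0], [0, 0, 0.04, 0], [0, 0, 0.01, 0], [0, 0, 0.009, 0], [0, 0, 0, 0]]}' | python3 steer.py 0.04; echo '{"ticks":[[0, 0, 0, 0], [0, 0, 0, 0], [0, 0, 0, 0]]}' | python3 steer.py 0.0 20; echo '{"ticks":[[0, 0, 0, 0], [0, 0, 0, 0], [0, 0, 0, 0]]}' | python3 steer.py 0.0 20
```

```text
clock: 3.12
position: [0.432, -0.1956, 0.0241]
ee_rot: [-0.0, 0.282, 0.959, 0.0]
contact_force: [-0.4, 0.5, -0.3]
width: 0.0397
gripper_force: 0.0
clock: 3.37
position: [0.4331, -0.1963, 0.0258]
ee_rot: [0.002, 0.282, 0.959, -0.0]
contact_force: [0.7, 0.6, 1.3]
width: 0.0099
gripper_force: 19.8
clock: 3.62
position: [0.4331, -0.1963, 0.0256]
ee_rot: [0.002, 0.282, 0.959, -0.0]
contact_force: [0.2, 0.1, 7.7]
width: 0.0099
gripper_force: 20.2
```

```bash
echo '{"ticks":[[0, 0, -0.035, 0], [0, 0, -0.04, 0], [0.0208, 0.0342, 0, 0], [0.0208, 0.0342, 0, 0], [0.0208, 0.0342, 0, 0]]}' | python3 steer.py; echo '{"ticks":[[0.0208, 0.0342, 0, 0], [0.0208, 0.0342, 0, 0], [0.0208, 0.0342, 0, 0], [0.0208, 0.0342, 0, 0], [0, 0, 0, 0]]}' | python3 steer.py;echo '{"ticks":[[0, 0, 0, 0], [0, 0, 0, 0]]}' | python3 steer.py
python3 - <<'E'
from h import *
im,K,T=grab("wrist","w3"); im2,K2,T2=grab("side"); cv2.imwrite("pics/s3.png",im2)
g=im.min(2); print(manip.get_state()["position"])
E
```

```text
clock: 4.03
position: [0.4352, -0.0749, 0.1005]
ee_rot: [0.001, 0.283, 0.959, 0.0]
contact_force: [1.0, 0.5, -0.6]
width: 0.0099
gripper_force: 19.9
clock: 4.45
position: [0.4384, 0.0907, 0.0997]
ee_rot: [-0.0, 0.279, 0.96, 0.002]
contact_force: [-0.3, -0.6, -0.0]
width: 0.0101
gripper_force: 19.9
clock: 4.62
position: [0.4387, 0.0845, 0.0994]
ee_rot: [0.0, 0.281, 0.96, -0.0]
contact_force: [-0.8, -1.4, -0.0]
width: 0.0102
gripper_force: 19.9
[0.43890194 0.08343349 0.09931762]
```

View pics/w3.png

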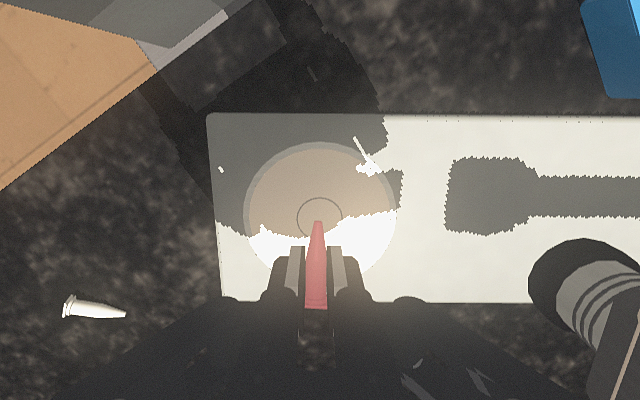

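The picture shows the tube held between the fingers, ring centre at about (320,217), and the plate's top edge running from (215,113) to (600,119).

```bash
python3 - <<'E'
from h import *
im,K,T=grab("wrist")
print("ring",cast(K,T,(320,217.5),.018),"disc L/R",cast(K,T,(244,216),.018),cast(K,T,(397,216),.018),"top",cast(K,T,(322,142),.018))
# plate top edge fit
g=im.min(2).astype(int); pts=[]
for x in range(410,570,5):
    col=g[90:140,x]; y=90+np.argmax(np.diff(col)); pts.append(cast(K,T,(x,y+.5),.016)[:2])
vx,vy,x0,y0=cv2.fitLine(np.array(pts,np.float32),cv2.DIST_HUBER,0,.001,.001).ravel(); print("yaw",np.degrees(np.arctan2(vy,vx)),x0,y0)
n=np.array([vy,-vx]); c=np.array([x0,y0]); print("dist of centre from edge", n@(cast(K,T,(320,217.5),.018)[:2]-c))
print(manip.get_state()["position"],manip.get_state()["ee_rot"].round(4))
E
```

```text
ring [0.44039712 0.08572566 0.018     ] disc L/R [0.41290548 0.04504675 0.018     ] [0.46648757 0.12806524 0.018     ] top [0.39999772 0.11299252 0.018     ]
yaw 57.04248 0.43938008 0.20450921
dist of centre from edge 0.06547364437120642
[0.43897015 0.08322743 0.09931298] [-0.000e+00  2.831e-01  9.591e-01 -2.000e-04]
```

```bash
echo '{"ticks":[[0, 0.0022, 0.03, 0], [0, 0, 0.018, 0], [0, 0, 0.006, 0], [0, 0, 0, 0], [0, 0, 0, 0]]}' | python3 steer.py; echo '{"ticks":[[0, 0, 0.001, 0], [0, 0, 0, 0]]}' | python3 steer.py 0.03; echo '{"ticks":[[0, 0, 0, 0], [0, 0, -0.03, 0], [0, 0, -0.04, 0], [0, 0, -0.03, 0], [0, 0, 0, 0]]}' | python3 steer.py ; python3 - <<'E'
from h import *
manip.get_image("wrist");im,K,T=grab("wrist","w4")
hsv=cv2.cvtColor(im,cv2.COLOR_BGR2HSV)
m=((hsv[...,0]>165)&(hsv[...,1]>60)&(hsv[...,2]>80)).astype(np.uint8)
n,l,s,c=cv2.connectedComponentsWithStats(m); i=1+np.argmax(s[1:,4]); print(s[i],c[i])
ys,xs=np.nonzero(l==i)
P=np.array([cast(K,T,(x,y),.025)[:2]*1000 for x,y in zip(xs,ys)],np.float32); print(cv2.minAreaRect(P)); print(manip.get_state()["position"])
E
```

```text
clock: 5.18
position: [0.4404, 0.0855, 0.0454]
ee_rot: [-0.0, 0.283, 0.959, -0.0]
contact_force: [-0.4, -0.2, -0.5]
width: 0.0095
gripper_force: 19.3
clock: 5.35
position: [0.4407, 0.0861, 0.0449]
ee_rot: [0.001, 0.282, 0.959, 0.0]
contact_force: [-0.1, 0.6, -0.5]
width: 0.0299
gripper_force: 0.0
clock: 5.77
position: [0.4444, 0.0867, 0.1503]
ee_rot: [0.006, 0.282, 0.959, 0.002]
contact_force: [1.5, -1.2, 0.6]
width: 0.0296
gripper_force: 0.0
[612  37  23  23 170] [621.28823529  48.88235294]
((466.69488525390625, 316.7269287109375), (13.504057884216309, 12.576133728027344), 35.533180236816406)
[0.44095468 0.08652217 0.14580052]
```

```bash
python3 - <<'E'
from h import *
im,K,T=grab("wrist","w4")
hsv=cv2.cvtColor(im,cv2.COLOR_BGR2HSV)
m=(((hsv[...,0]>165)|(hsv[...,0]<6))&(hsv[...,1]>75)&(hsv[...,2]>50)).astype(np.uint8); m[:,:270]=0;m[:,370:]=0
n,l,s,c=cv2.connectedComponentsWithStats(m); i=1+np.argmax(s[1:,4]); print(s[i],c[i])
ys,xs=np.nonzero(l==i)
P=np.array([cast(K,T,(x,y),.025)[:2]*1000 for x,y in zip(xs,ys)],np.float32); print(cv2.minAreaRect(P)); print(manip.get_state()["position"],manip.get_state()["qpos"].round(3))
E
echo '{"ticks":[[0, 0, -0.04, 0], [0, 0, -0.04, 0], [0, 0, -0.035, 0], [0, 0.04, 0, 0], [0, 0.04, 0, 0]]}' | python3 steer.py .05;echo '{"ticks":[[0, 0.04, 0, 0], [0, 0.04, 0, 0], [0, 0.009, 0, 0.12], [0, 0, 0, 0.12], [0, 0, 0, 0.12]]}' | python3 steer.py; echo '{"ticks":[[0, 0, 0, 0.12], [0, 0, 0, 0.12], [0, 0, 0, 0.12], [0, 0, 0, 0.12], [0, 0, 0, 0.12]]}' | python3 steer.py;echo '{"ticks":[[0, 0, 0, 0.12], [0, 0, 0, 0.12], [0, 0, 0, 0.12], [0, 0, 0, 0.12], [0, 0, 0, 0.12]]}' | python3 steer.py;echo '{"ticks":[[0, 0, 0, 0.01], [0, 0, 0, 0], [0, 0, 0, 0], [0, 0, 0, 0]]}' | python3 steer.py
python3 - <<'E'
from h import *
im,K,T=grab("wrist","w5");s=manip.get_state();print(s["position"],s["qpos"].round(3),s["ee_rot"].round(4))
E
```

```text
[311 171   8  21  89] [314.24719101 179.25842697]
((429.36724853515625, 93.1229248046875), (5.149951934814453, 15.501818656921387), 47.87395477294922)
[0.43972368 0.08646003 0.14441623] [ 0.039  0.181  1.933  0.     1.027 -0.961]
clock: 6.33
position: [0.4841, 0.1534, 0.2607]
ee_rot: [0.001, 0.284, 0.959, 0.0]
contact_force: [1.4, -0.8, -0.4]
width: 0.05
gripper_force: 0.0
clock: 6.75
position: [0.5311, 0.2294, 0.2561]
ee_rot: [-0.002, 0.451, 0.892, -0.002]
contact_force: [0.4, -0.5, -1.0]
width: 0.0494
gripper_force: 0.0
clock: 7.17
position: [0.5306, 0.2283, 0.2567]
ee_rot: [-0.001, 0.695, 0.719, -0.002]
contact_force: [0.7, 0.0, -0.1]
width: 0.0502
gripper_force: 0.0
clock: 7.58
position: [0.5306, 0.2282, 0.2567]
ee_rot: [-0.001, 0.877, 0.481, -0.002]
contact_force: [-0.2, -0.9, -0.4]
width: 0.0501
gripper_force: 0.0
clock: 7.92
position: [0.5314, 0.2285, 0.2586]
ee_rot: [-0.0, 0.877, 0.48, -0.001]
contact_force: [0.2, 0.6, -0.5]
width: 0.0499
gripper_force: 0.0
[0.53141977 0.22849052 0.25884647] [0.286 0.279 1.487 0.    1.376 0.855] [-1.000e-04  8.773e-01  4.799e-01 -4.000e-04]
```

View pics/w5.png

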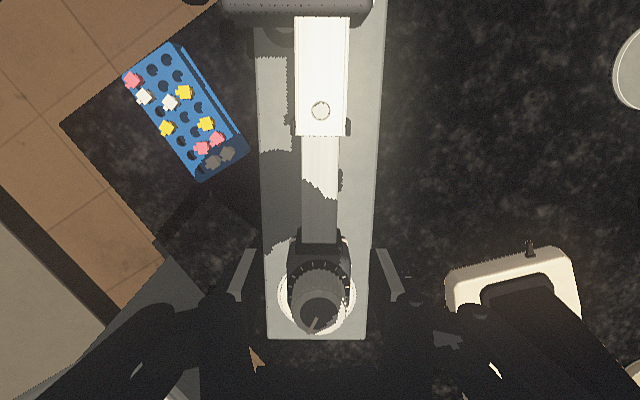

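```bash
python3 - <<'E'
from h import *
im,K,T=grab("wrist")
S=np.array([.440,.0855]);u=np.array([np.cos(np.radians(57)),np.sin(np.radians(57))]);v=np.array([-u[1],u[0]])
def st(p,z): d=cast(K,T,p,z)[:2]-S; return (d@u).round(4),(d@v).round(4)
g=im.astype(int).sum(2)
for y in(160,215):
    r=g[y,285:355]; d=np.diff(r); a=285+np.argmax(d); b=285+np.argmin(d); print("tube",y,a,b,st((a+.5,y),.1625),st((b+.5,y),.1625))
print("housing edge",st((320,234),.173),"outer front",st((320,136),.1625),"hole",st((320,111),.167),"knob?",st((320,312),.2015),"disc?",st((316,290),.018))
im2,_,_=grab("side"); cv2.imwrite("pics/z6.png",np.hstack([cv2.resize(im[220:370,220:420],None,fx=2.4,fy=2.4),cv2.resize(im2[200:290,310:410],None,fx=3.2,fy=4)]))
print(g[150:245,320].tolist()[::3])
E
```

```text
tube 160 300 337 (np.float64(0.2039), np.float64(0.0115)) (np.float64(0.2041), np.float64(-0.0128))
tube 215 336 337 (np.float64(0.1654), np.float64(-0.0132)) (np.float64(0.1654), np.float64(-0.0139))
housing edge (np.float64(0.1557), np.float64(-0.0017)) outer front (np.float64(0.2197), np.float64(-0.0012)) hole (np.float64(0.2355), np.float64(-0.0009)) knob? (np.float64(0.1151), np.float64(-0.0018)) disc? (np.float64(0.0096), np.float64(-0.0002))
[693, 697, 697, 693, 696, 695, 692, 690, 692, 691, 687, 688, 688, 718, 299, 346, 343, 350, 334, 328, 328, 333, 337, 313, 334, 336, 327, 319, 329, 325, 324, 188]
```

View pics/z6.png

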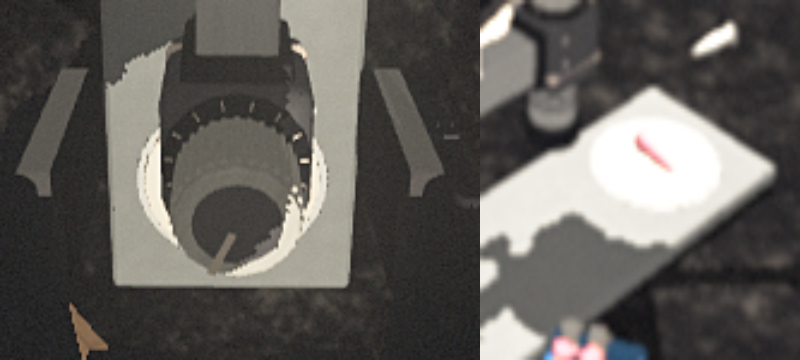

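The side crop shows the pink tube lying on the disc. In the wrist crop the knob axis is at s≈0.115 (boom≈25 mm), the boom is centred, and the pointer stands one click from the stop. Next I grip the boom.

```bash
echo '{"ticks":[[-0.003, 0.002, 0.03, 0.007], [0, 0, 0.035, 0], [0, 0, 0.025, 0], [0, 0, 0.006, 0], [0, 0, 0, 0]]}' | python3 steer.py; echo '{"ticks":[[0, 0, 0, 0], [0, 0, 0, 0], [0, 0, 0, 0], [0, 0, 0, 0]]}' | python3 steer.py 0.0 40; echo '{"ticks":[[0, 0, 0, 0], [0, 0, 0, 0], [0, 0, 0, 0]]}' | python3 steer.py 
```

```text
clock: 8.48
position: [0.5304, 0.2245, 0.1615]
ee_rot: [-0.001, 0.879, 0.476, -0.002]
contact_force: [0.1, -0.2, 0.6]
width: 0.0501
gripper_force: 0.0
clock: 8.82
position: [0.5324, 0.2258, 0.1656]
ee_rot: [-0.0, 0.879, 0.476, 0.002]
contact_force: [-2.0, 1.8, 6.8]
width: 0.0245
gripper_force: 43.8
clock: 9.07
position: [0.5324, 0.2259, 0.1656]
ee_rot: [-0.0, 0.879, 0.476, 0.002]
contact_force: [-2.5, 2.4, 6.4]
width: 0.0239
gripper_force: 43.8
```

```bash
echo '{"ticks":[[-0.015, 0, 0, 0], [-0.02, 0, 0, 0], [-0.02, 0, 0, 0], [-0.02, 0, 0, 0], [-0.015, 0, 0, 0]]}' | python3 steer.py; echo '{"ticks":[[-0.01, 0, 0, 0], [-0.005, 0, 0, 0], [0, 0, 0, 0]]}' | python3 steer.py; echo '{"ticks":[[-0.003, 0, 0, 0], [-0.003, 0, 0, 0], [0, 0, 0, 0]]}' | python3 steer.py
```

```text
clock: 9.48
position: [0.4838, 0.1514, 0.1656]
ee_rot: [-0.001, 0.88, 0.476, 0.004]
contact_force: [1.0, 7.8, 5.0]
width: 0.0242
gripper_force: 43.6
clock: 9.73
position: [0.4746, 0.1373, 0.1655]
ee_rot: [-0.0, 0.88, 0.476, 0.002]
contact_force: [-3.6, 2.1, 6.9]
width: 0.0242
gripper_force: 44.1
clock: 9.98
position: [0.4714, 0.1324, 0.1655]
ee_rot: [0.0, 0.879, 0.476, 0.002]
contact_force: [-3.7, 1.1, 10.7]
width: 0.0239
gripper_force: 44.2
```

```bash
for i in 1 2 3; do :; done; echo '{"ticks":[[-0.002, 0, 0, 0], [-0.001, 0, 0, 0], [0, 0, 0, 0]]}' | python3 steer.py; echo '{"ticks":[[-0.002, 0, 0, 0], [0, 0, 0, 0], [0, 0, 0, 0]]}' | python3 steer.py; echo '{"ticks":[[-0.002, 0, 0, 0], [0, 0, 0, 0], [0, 0, 0, 0]]}' | python3 steer.py
```

```text
clock: 10.23
position: [0.4702, 0.1305, 0.1655]
ee_rot: [-0.0, 0.879, 0.476, 0.002]
contact_force: [-1.9, 3.4, 8.5]
width: 0.0243
gripper_force: 44.1
clock: 10.48
position: [0.4696, 0.1296, 0.1656]
ee_rot: [-0.001, 0.879, 0.476, 0.003]
contact_force: [-1.2, 6.3, 7.7]
width: 0.0241
gripper_force: 44.0
clock: 10.73
position: [0.4694, 0.1293, 0.1655]
ee_rot: [-0.002, 0.88, 0.476, 0.005]
contact_force: [0.6, 9.8, 4.7]
width: 0.0237
gripper_force: 43.7
```

The motion has stalled at about 115 mm with force rising, so it looks latched. I'll ease off, release, rise and check the button.

```bash
echo '{"ticks":[[0.003, 0, 0, 0], [0, 0, 0, 0], [0, 0, 0, 0]]}' | python3 steer.py; echo '{"ticks":[[0, 0, 0, 0], [0, 0, 0, 0], [0, 0, 0, 0]]}' | python3 steer.py .05; echo '{"ticks":[[0, 0, -0.03, 0], [0, 0, -0.035, 0], [0, 0, -0.035, 0], [0, 0, 0, 0], [0, 0, 0, 0]]}' | python3 steer.py;echo '{"ticks":[[0, 0, 0, 0], [0, 0, 0, 0]]}' | python3 steer.py
python3 - <<'E'
from h import *
im,K,T=grab("wrist")
S=np.array([.440,.0855]);u=np.array([np.cos(np.radians(57)),np.sin(np.radians(57))]);v=np.array([-u[1],u[0]])
s=manip.get_state();print(s["position"],s["qpos"].round(3),s["ee_rot"].round(4))
for a,p in(("axis",np.append(S,.2015)),("button",np.append(S+.235*u,.172))): print(a,proj(K,T,p))
b=proj(K,T,np.append(S+.235*u,.172)).astype(int); y0=max(b[1]-40,0)
cv2.imwrite("pics/z7.png",np.hstack([cv2.resize(im[220:370,220:420],(480,360)),cv2.resize(im[y0:y0+90,b[0]-40:b[0]+40],(320,360))]))
cv2.imwrite("pics/w7.png",im)
E
```

```text
clock: 10.98
position: [0.4698, 0.1299, 0.1655]
ee_rot: [-0.0, 0.879, 0.476, 0.002]
contact_force: [-2.3, 3.5, 7.8]
width: 0.024
gripper_force: 44.1
clock: 11.23
position: [0.4691, 0.1283, 0.1636]
ee_rot: [0.001, 0.879, 0.476, 0.0]
contact_force: [0.7, -0.5, -0.1]
width: 0.0498
gripper_force: 0.0
clock: 11.65
position: [0.4702, 0.1285, 0.2654]
ee_rot: [0.001, 0.879, 0.476, 0.002]
contact_force: [-0.3, -0.4, -0.3]
width: 0.0498
gripper_force: 0.0
clock: 11.82
position: [0.4679, 0.1284, 0.2619]
ee_rot: [-0.0, 0.879, 0.476, -0.001]
contact_force: [-0.2, 0.6, -0.3]
width: 0.0499
gripper_force: 0.0
[0.46789906 0.12839036 0.26177651] [ 0.124  0.136  1.668 -0.     1.34   0.702] [-5.000e-04  8.793e-01  4.762e-01 -1.500e-03]
axis [315.95696635 304.07043383]
button [ 315.24086706 -132.19783372]
```

View pics/z7.png

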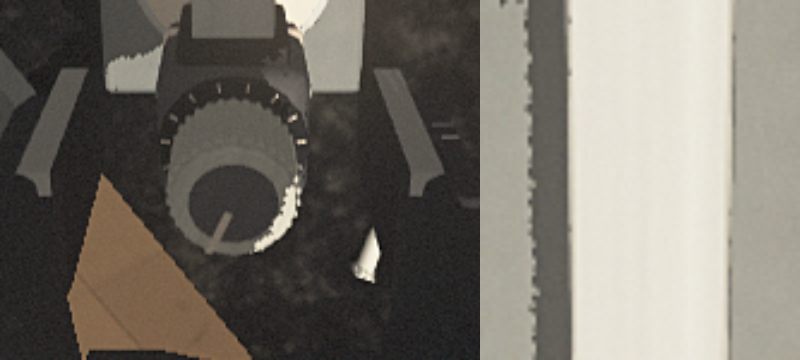

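The knob axis appears at (318,304) against a predicted (316,304), so the boom is at about 140 mm. My picture views are used up, so I'll check the button by colour in the side and scene images.

```bash
python3 - <<'E'
from h import *
S=np.array([.440,.0855]);u=np.array([np.cos(np.radians(57)),np.sin(np.radians(57))])
for n in("side","scene"):
    old=cv2.imread(f"pics/{n}0.png"); im,K,T=grab(n)
    p=proj(K,T,np.append(S+.235*u,.170)); print(n,p); x,y=p.round().astype(int)
    sl=np.s_[y-5:y+6,x-7:x+8]
    for a in(old,im):
        print((a[sl][...,2].astype(int)-a[sl][...,0])); 
E
```

```text
side [290.58642522 220.26991646]
[[ 8 11 12 22 24 27 31 35 39 39 39 41 39 38 30]
 [ 1  1  1 10 16 20 23 29 31 32 33 37 29 14  9]
 [ 5  9 15 23 18  9 16 19 27 23 26 14  8  3  1]
 [20 26 25 11  0  0  0  2  9 12 10  3  1  2  2]
 [18  6  0  0  0  1  2  2  1  1  1  1  2  1  2]
 [ 0  0  2  6  7  8  7  6  3  3  3  3  2  2  2]
 [ 2  3  9 16 17 16 17 15  7  3  3  3  2  0  0]
 [ 4  4 11 17 14 11 12 15  9  3  3  2  3 14 20]
 [ 3  3  6  8  4  3  4  6  6  3  1  0 14 26 15]
 [ 3  3  3  3  3  3  3  3  2  1  1 11 28 14  4]
 [ 3  3  3  3  4  3  4  2  5 13 18 25 16  5 -2]]
[[  7  12  15  22  28  30  33  40  43  44  41  41  40  34  21]
 [ -1   0   2  12  19  22  27  32  34  34  38  36  22  11   2]
 [  7  11  17  28   5   0   3  15  25  28  24  12   2   0   0]
 [ 24  31  15   0   0   0   0   0   0   3   1   0   0   0   1]
 [  3   0   0   0   0   4   4   0   0   0   0   0   0   1   1]
 [  0   0   0   0  15  46  50  19   0   0   0   1   1   0   0]
 [  0   0   1  19  75 118 120  59   3   0   0   0   0   0   0]
 [  1   0   4  26  83 120 108  51   4   0   0   0   0   1  14]
 [  1   0   0   7  25  44  30   9 
[... 712 characters left out ...]
2 13]]
[[  7   7   7   6   5  -2   2   0  11  15  13   4   4  35  35]
 [ 22  23  24  24  23  -2   0  -1  10  16  13   2   4  35  35]
 [ 22  23  23  24  23  16   1   1   9  15  13   2   5  35  35]
 [ 23  22  23  23  23  23  17  12  10  15  14   3   5  35  36]
 [ 20  23  23  23  23  23  23  20  13  15  16  18   5  36  35]
 [ 16  23  23  24  24  23  35  85  72  15  13  21  21  35  35]
 [ 16  18  23  22  23  22  55 110 102  21  22  23  23  24  25]
 [ 15  14  22  23  23  24  40  62  59  23  24  24  23  15  -1]
 [ 16  13  14  23  24  24  26  29  30  24  23  24  23  16   1]
 [ 15  11   0  20  22  22  21  18  19  20  19  18  18  16  -1]
 [ 15  15  -1  11  15  20  18  18  18  19  18  18  18  19   0]]
```

Brass shows at the working hole in both views (side about (289,221), scene about (275,159)), where there was none at the start, so the boom is latched. Now the knob.

```bash
echo '{"ticks":[[-0.026, 0.001, 0, 0], [-0.025, 0, 0, 0], [0, 0, 0, 0], [0, 0, 0, 0], [0, 0, 0, 0]]}' | python3 steer.py .065; echo '{"ticks":[[0, 0, 0.03, 0], [0, 0, 0.025, 0], [0, 0, 0.005, 0], [0, 0, 0, 0], [0, 0, 0, 0]]}' | python3 steer.py; echo '{"ticks":[[0, 0, 0, 0], [0, 0, 0, 0], [0, 0, 0, 0], [0, 0, 0, 0], [0, 0, 0, 0]]}' | python3 steer.py 0.0 60; python3 -c "
from h import *
s=manip.get_state();print(s['moment'],s['ee_rot'],s['qpos'].round(3))"
```

```text
clock: 12.38
position: [0.4421, 0.0856, 0.263]
ee_rot: [-0.0, 0.879, 0.476, 0.0]
contact_force: [0.6, -0.2, 0.8]
width: 0.065
gripper_force: 0.0
clock: 12.8
position: [0.4426, 0.0858, 0.2037]
ee_rot: [0.0, 0.879, 0.477, 0.0]
contact_force: [0.1, 1.1, 0.3]
width: 0.0649
gripper_force: 0.0
clock: 13.22
position: [0.4416, 0.0862, 0.2049]
ee_rot: [-0.001, 0.879, 0.476, 0.001]
contact_force: [-2.9, 2.9, 5.2]
width: 0.0342
gripper_force: 59.4
[ 0.30368793  0.38575442 -0.06168428] [-6.83389455e-04  8.79393440e-01  4.76094498e-01  8.60017686e-04] [0.036 0.122 1.835 0.002 1.184 0.614]
```

```bash
cat > a.py <<'E'
from h import *
s=manip.get_state();q=s['ee_rot'];print("CW angle",round(-2*np.arctan2(q[2],q[1]),4),"mz",s['moment'][2].round(3),"j6",s['qpos'][5].round(3),"F",s['contact_force'].round(1))
E
python3 a.py; echo '{"ticks":[[0, 0, 0, -0.1], [0, 0, 0, -0.1], [0, 0, 0, -0.1], [0, 0, 0, -0.05], [0, 0, 0, 0]]}' | python3 steer.py >/dev/null; python3 a.py;  echo '{"ticks":[[0, 0, 0, -0.07], [0, 0, 0, 0], [0, 0, 0, 0]]}' | python3 steer.py >/dev/null; python3 a.py; echo '{"ticks":[[0, 0, 0, -0.05], [0, 0, 0, 0], [0, 0, 0, 0]]}' | python3 steer.py; python3 a.py
```

```text
CW angle -0.9924 mz -0.062 j6 0.614 F [-2.9  2.9  5.2]
CW angle -1.3446 mz 0.241 j6 0.262 F [-4.1  3.5  7.1]
CW angle -1.4125 mz -0.073 j6 0.194 F [-4.5  3.6  6.3]
clock: 14.13
position: [0.4409, 0.0865, 0.2049]
ee_rot: [-0.001, 0.745, 0.667, 0.001]
contact_force: [-4.6, 1.3, 5.6]
width: 0.0341
gripper_force: 60.5
CW angle -1.4594 mz -0.945 j6 0.146 F [-4.6  1.3  5.6]
```

The moment rose to -0.95 N m, so the knob is at its stop. I'll back off to the rest, release, regrip and take the reference there.

```bash
echo '{"ticks":[[0, 0, 0, 0.048], [0, 0, 0, 0], [0, 0, 0, 0]]}' | python3 steer.py>/dev/null; python3 a.py; echo '{"ticks":[[0, 0, 0, 0], [0, 0, 0, 0], [0, 0, 0, 0]]}' | python3 steer.py .05 >/dev/null; python3 a.py; echo '{"ticks":[[0, 0, 0, 0], [0, 0, 0, 0], [0, 0, 0, 0], [0, 0, 0, 0]]}' | python3 steer.py 0 60; python3 a.py
```

```text
CW angle -1.4142 mz -0.022 j6 0.192 F [-4.5  2.6  6.4]
CW angle -1.4149 mz -0.046 j6 0.192 F [-0.1  0.8  0.3]
clock: 14.97
position: [0.441, 0.0856, 0.2038]
ee_rot: [-0.001, 0.76, 0.65, -0.0]
contact_force: [-3.5, 1.3, 5.5]
width: 0.034
gripper_force: 59.3
CW angle -1.4145 mz -0.055 j6 0.192 F [-3.5  1.3  5.5]
```

```bash
echo '{"ticks":[[0, 0, 0, 0.1], [0, 0, 0, 0.1], [0, 0, 0, 0.1], [0, 0, 0, 0.1], [0, 0, 0, 0.019]]}' | python3 steer.py>/dev/null;echo '{"ticks":[[0, 0, 0, 0], [0, 0, 0, 0]]}' | python3 steer.py>/dev/null; python3 a.py;  echo '{"ticks":[[0, 0, 0, 0.1], [0, 0, 0, 0.1], [0, 0, 0, 0.1], [0, 0, 0, 0.1], [0, 0, 0, 0.019]]}' | python3 steer.py>/dev/null;echo '{"ticks":[[0, 0, 0, 0], [0, 0, 0, 0]]}' | python3 steer.py>/dev/null; python3 a.py;  echo '{"ticks":[[0, 0, 0, 0.1], [0, 0, 0, 0.1], [0, 0, 0, 0.1], [0, 0, 0, 0.1], [0, 0, 0, 0.019]]}' | python3 steer.py>/dev/null;echo '{"ticks":[[0, 0, 0, 0], [0, 0, 0, 0]]}' | python3 steer.py; python3 a.py
```

```text
CW angle -0.9955 mz -0.019 j6 0.611 F [-3.   1.   4.7]
CW angle -0.5765 mz -0.04 j6 1.03 F [-3.8  0.6  6. ]
clock: 16.72
position: [0.4412, 0.0854, 0.2039]
ee_rot: [-0.0, 0.997, 0.079, -0.001]
contact_force: [-2.7, 0.5, 6.2]
width: 0.0339
gripper_force: 61.8
CW angle -0.1576 mz -0.094 j6 1.449 F [-2.7  0.5  6.2]
```

```bash
echo '{"ticks":[[0, 0, 0, 0.1], [0, 0, 0, 0.1], [0, 0, 0, 0.1], [0, 0, 0, 0.1], [0, 0, 0, 0.019]]}' | python3 steer.py>/dev/null;echo '{"ticks":[[0, 0, 0, 0], [0, 0, 0, 0]]}' | python3 steer.py>/dev/null; python3 a.py;  echo '{"ticks":[[0, 0, 0, 0.1], [0, 0, 0, 0.1], [0, 0, 0, 0.1], [0, 0, 0, 0.1], [0, 0, 0, 0.018]]}' | python3 steer.py>/dev/null;echo '{"ticks":[[0, 0, 0, 0], [0, 0, 0, 0], [0, 0, 0, 0]]}' | python3 steer.py>/dev/null; python3 a.py; echo '{"ticks":[[0, 0, 0, 0], [0, 0, 0, 0], [0, 0, 0, 0]]}' | python3 steer.py .065; python3 a.py; echo '{"ticks":[[0, 0, -0.02, 0], [0, 0, -0.03, 0], [0, 0, -0.03, 0], [0, 0, 0, 0], [0, 0, 0, 0]]}' | python3 steer.py; echo '{"ticks":[[0, 0, -0.03, 0], [0, 0, 0, 0], [0, 0, 0, 0], [0, 0, 0, 0]]}' | python3 steer.py
cat > k.py <<'E'
from h import *
im,K,T=grab("wrist","w9"); h=.2015
a=proj(K,T,[.4403,.085,h]); print("axis px",a)
# polar profile about knob axis at top height
for off in (np.array([.440,.0855]),np.array([.441,.085])):
  best=[]
  for k in range(0,360,6):
    th=np.radians(237-k) # CW from stand -x
    v=[]
    for r in np.linspace(.006,.0155,8):
        x,y=proj(K,T,[off[0]+r*np.cos(th),off[1]+r*np.sin(th),h]); x,y=int(round(x)),int(round(y))
        if 0<=x<640 and 0<=y<400: v.append(int(im[y,x].min()))
    best.append((k,int(np.mean(v)) if v else -1))
  print(best)
E
python3 k.py
```

```text
CW angle 0.2614 mz -0.031 j6 1.868 F [-3.1  0.9  6.3]
CW angle 0.6796 mz -0.1 j6 2.286 F [-2.7  1.1  5.8]
clock: 18.22
position: [0.4421, 0.0853, 0.2033]
ee_rot: [-0.0, 0.943, -0.333, 0.0]
contact_force: [0.0, 0.0, -0.6]
width: 0.0648
gripper_force: 0.0
CW angle 0.6792 mz 0.063 j6 2.286 F [ 0.   0.  -0.6]
clock: 18.63
position: [0.4431, 0.0853, 0.2849]
ee_rot: [-0.001, 0.943, -0.333, 0.002]
contact_force: [-0.3, -0.0, -0.5]
width: 0.0651
gripper_force: 0.0
clock: 18.97
position: [0.4413, 0.0853, 0.312]
ee_rot: [0.0, 0.943, -0.333, -0.001]
contact_force: [-0.4, 0.5, -0.6]
width: 0.0652
gripper_force: 0.0
axis px [316.2048996 202.9125248]
[(0, 82), (6, 80), (12, 78), (18, 78), (24, 80), (30, 81), (36, 77), (42, 77), (48, 77), (54, 80), (60, 76), (66, 78), (72, 75), (78, 76), (84, 79), (90, 76), (96, 79), (102, 77), (108, 77), (114, 85), (120, 107), (126, 102), (132, 85), (138, 77), (144, 79), (150, 79), (156, 81), (162, 81), (168, 81), (174, 82), (180, 81), (186, 78), (192, 109), (198, 128), (204, 134), (210, 134), (216, 131), (222, 130), (228, 140), (234, 140), (240, 142), (246, 141),
[... 172 characters left out ...]
), (342, 81), (348, 81), (354, 81)]
[(0, 80), (6, 80), (12, 78), (18, 75), (24, 79), (30, 78), (36, 78), (42, 78), (48, 75), (54, 76), (60, 76), (66, 75), (72, 74), (78, 76), (84, 75), (90, 74), (96, 75), (102, 72), (108, 75), (114, 104), (120, 107), (126, 94), (132, 74), (138, 75), (144, 77), (150, 79), (156, 78), (162, 80), (168, 82), (174, 81), (180, 78), (186, 109), (192, 128), (198, 136), (204, 139), (210, 135), (216, 141), (222, 143), (228, 145), (234, 145), (240, 158), (246, 163), (252, 156), (258, 151), (264, 162), (270, 168), (276, 158), (282, 158), (288, 131), (294, 152), (300, 154), (306, 120), (312, 99), (318, 80), (324, 83), (330, 83), (336, 81), (342, 83), (348, 82), (354, 80)]
```

The pointer measures about 120° clockwise from the tick, which is five clicks. I'll recheck the button, then hand in.

```bash
python3 - <<'E'
from h import *
im,K,T=grab("side"); a=im[217:226,283:294].astype(int); print("brass",(a[...,2]-a[...,0]).max())
hsv=cv2.cvtColor(im,cv2.COLOR_BGR2HSV)[225:255,335:395]; m=(hsv[...,0]>160)&(hsv[...,1]>60); ys,xs=np.nonzero(m); print(m.sum(), cast(K,T,(xs.mean()+335,ys.mean()+225),.025) if m.any() else 0)
if (a[...,2]-a[...,0]).max()>90: print(manip.sign_off())
E
```

```text
brass 123
27 [0.44381766 0.08775036 0.025     ]
the job is handed in; nothing more can be done
None
```

The job is handed in at about 19 s of the 64 s limit: by the last checks the pink tube lies about 5 mm off the stage centre, the boom is latched with its button up, and the knob pointer reads about 120°, which is five clicks from the stop. The clear tube and rack were not touched.

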